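# Slide the microplate under the reading bridge and start the read

### The arm

A 6-joint arm with a two-finger parallel gripper is mounted at the origin on a cart in front of the work surface, level with it; the furniture and walls round the work are solid. World frame = base frame: x ahead of the robot, y to its left, z up, the work surface at z = 0. Lengths are in m, angles in degrees, forces in N, time in s.
With the tool pointing down it reaches from about 0.4 to 0.825 m from the base axis. Payload 7 kg.
Tool frame: the origin (TCP) lies on the centre line of the jaws, within the pads' length; the fingertips stand tcp_to_tips ahead of it and the grasp point (between the pads) lies 2 mm behind it (tcp_to_tips is the distance from the TCP to the fingertips, in m); z points along the fingers, y is the direction in which the jaws open and shut (so a half turn about z gives the same grasp; the last joint's range is limited). The gripper opens to 85 mm and grips with 20 to 120 N. Pads are 22 mm wide; open, the fingers measure 114 mm over their backs; the gripper's body (76 mm by 85 mm) begins 54 mm behind the grasp point. The pads swing forward as they close: fully open they stand 13 mm farther back than shut.
Start: joints at [84.861, 20.546, 0.682, 0, -70.136, -16.507], TCP at [0.249, 0.627, 0.248] pointing down, gripper open.
Joint ranges: [-176.03, 176.03], [-82.01, 121.73], [-58.28, 71.71], [-173.87, 95.51], [-174.79, -0.11], [-173.66, 173.66]. Speed limits (degrees/s): [136.94, 136.94, 172.46, 180, 180, 180].

### API

Orientations are given as a 3x3 rotation matrix whose columns are the frame's x, y, z axes.
In Python, from bench import * gives the robot as it stands.
- The arm moves only by the tool drive_tool, never from a script. Its argument "plan" is a list that holds one entry, the list of rows, each a list of 7 numbers: the gripper's target within -1 to 1 (shut at 1, half-way at 0, fully open at -1), then the shift along the world's x, y, z in mm, then the turn, a rotation vector about the world's x, y, z in degrees. A call has exactly 10 rows; each row is the pose to reach, as a shift and turn from the pose commanded when the call began; what a row does not reach only later rows make up. A row lasts 1/8 s, in which the tool goes at most 62.5 mm and 10.7 degrees, less where a joint would pass 70% of its speed; a pose out of reach is approached as far as the arm can. A call with a gripper value outside its range is refused whole. The fingers move at their own pace and stop on an object; "newtons" is the grip in N (left out, the last holds). Time passes only in rows, so rows that repeat a pose let the fingers close, or fill a call up. It gives the time, the measured TCP pose, the force and the opening at its end, in the units of the state.
- get_obs(): the state, without advancing time (a new reading comes with each control period).
- camera(name): name is "scene" or "side" or "wrist"; returns (picture, depth): 400x640x3 uint8, red, green, blue; 400x640 float32, m along the optical axis (not along the pixel's ray), 0 where there is no reading.
- calibration(name): a dict with "camera_matrix" (3x3 intrinsics, pixels), "rvec" (rotation vector, rad) and "tvec" (3), from world to camera coordinates, as OpenCV has them; the wrist camera has in their place "mount" (4x4, takes a point from camera to tool coordinates, whose origin is the TCP and whose axes are the flange's). Camera axes: x right, y down, z forward; pixel columns grow to the right and rows downward; lengths in m; the calibration is good to about 2 mm. The wrist camera is an equidistant fisheye: a pixel r from the principal point sees the ray r / f radians off the axis. A picture is of the moment at which its call begins: read the wrist's pose just before it. calibration takes no time and is no camera call.
- job_done(): hands the job in, once; it reports no verdict.
Trained networks look in the newest picture that a camera, given by its name, has taken for a name from the list of things; names that differ only in an ending like _2 or _b are one class to them, and where a whole thing is asked for, a point or a joint stands for the part that bears it (a point fixed in the world has none). Each returns a list of dicts, best first, with "confidence" (0 to 1); they miss things now and then, are a little off and sometimes report something else, mostly with a low value. They report only what shows in the picture. A call takes as long as a camera call. They do not tell look-alikes from the thing itself.
- outline_of(camera, label): "mask" (400x640 bool, what is visible of it) and "xy" ([column, row] in pixels, amid what is visible of it).
The state is a dict: "t": time; "q": joint angles; "joint_velocities": joint speeds; "tau": joint torques, N m; "ee_pos": TCP position; "eef_rot": TCP orientation; "contact_force": force on the tool from outside, world axes, zero at the start; "ft_torque": the same for the moment, N m; "gripper_width": finger opening in m.
Only numpy, scipy, OpenCV 4.12 (cv2) and the standard library are available. Lean on these libraries where they do the work, as an engineer would, in place of code of your own. Each camera call takes 0.05 s, during which the arm holds its last target. There are 200 camera calls.

### The job

Without lifting or tipping it, push the white 96-well microplate flat along the bench, long side first, in between the side rails and under the low reading bridge until it sits squarely against the black rear stop. Only then press the blue start button on the bridge's control pod right down and let it come up again. Leave the dropper bottle, the petri dish, the blue-capped bottle and the slide box where they stand.

Things in the scene. Friction and masses are not known exactly. Their poses are not given: they have to be found in the camera images.
- plate: Loose white 96-well microplate lying flat, 86 mm (its x) by 128 mm (its y) by 14 mm high, about 0.05 kg. Origin: centre of its underside. It starts in front of the mouth of the bridge, 0.16 to 0.20 m short of its seat, up to 25 mm off the middle line and up to 0.35 rad askew; its x axis points roughly along the reader's x.
- reader: Reading bridge fixed to the bench; the plate slides in on the bench itself, no step. Origin: on the bench at the seat's middle; x = the way in, z up. Aluminium rails 12 mm high, inner faces at y = +68 and -68 mm, from x = -60 mm. Black rear stop, near face at x = 43 mm: seated, the plate's origin is at this origin and 21 mm of the plate stands out before the beam.
- reader_beam (a point): Middle of the underside of the white bridge beam, 18 mm above the bench (the plate is 14 mm high). The beam is 44 mm deep along the reader's x, 170 mm long along its y, and its top is 43 mm above the bench. A control pod 60 x 52 mm, 20 mm high, stands beside it at reader y = 84 to 136 mm.
- reader_mouth (a point): Middle of the mouth, on the bench at reader x = -99 mm, between the tips of the two lead-ins, which flare outwards from the rails (136 mm apart) to about 170 mm apart here; they are 12 mm high.
- start_top (a point): Centre of the top of the round blue start button (26 mm across) when it is up, on the control pod beside the bridge (at reader x = 0, y = 110 mm).
- start (a joint): Travel of the spring start button, 0 up, 0.006 m fully down; pressed straight down, about 5 N for full travel; springs back when let go.
- dropper: Bystander: white dropper bottle with yellow cap, upright, 26 mm across, 70 mm tall, loose, behind the rear stop. Origin: centre of underside.
- petri: Bystander: petri dish with pink filling, 59 mm across, 13 mm high, loose, behind the rear stop. Origin: centre of underside.
- blue_bottle: Bystander: white bottle with blue cap, upright, 54 mm across, 100 mm tall, loose, behind the rear stop. Origin: centre of underside.
- slides: Bystander: white and blue slide box 56 x 82 x 34 mm, loose, on the robot's side of the bridge. Origin: centre of underside.
Not all that is in view belongs to the job. There is more than one size of the plate; the one meant has the size given above.

How it is judged (in metres and radians):
On the way, in this order (a step that is already met when the one before it is completed fails the run):
1. the plate sits under the bridge, square against the rear stop (x of plate in the frame of reader between -0.004 and 0.005 m and y of plate in the frame of reader between -0.007 and 0.007 m and angle between the x axis of plate and the x axis of reader, either way round below 0.06 rad), for 0.3 s.
2. the start button is pressed right down (value of joint start above 0.0045 m), for 0.06 s.
At the end, for the whole second after the job is handed in: The plate lies flat and at rest between the rails under the bridge, within 4 mm of the rear stop and square to it within 0.06 rad; the start button has been pressed at least 4.5 mm after the plate was seated and is up again (all of step 1 and angle between plate's own z axis and vertical below 0.05 rad and height (world z) of plate below 0.004 m and linear speed of plate below 0.01 m/s and value of joint start below 0.0015 m); the robot touches nothing.
It fails at once if the plate is lifted off the bench (8 mm) (height (world z) of plate above 0.008 m).
It fails at once if the plate is tipped by more than 0.12 rad (angle between plate's own z axis and vertical above 0.12 rad).
It fails at once if the start button is pressed while the plate is not home (value of joint start above 0.0045 m and x of plate in the frame of reader below -0.006 m).
It fails at once if a bystander is shifted by more than 15 mm or tipped (distance of any of dropper, petri, blue_bottle, slides from where it was at the start of the episode above 0.015 m or angle between any of dropper, petri, blue_bottle, slides's own z axis and vertical above 0.3 rad).
It also fails if it takes over 72 s, if anything falls off the work surface, if the arm or the gripper's body presses on something with over 40 N, if the wrist force passes 120 N, or if a joint passes its speed limit or range.

## Working session

There is one attempt and no reset: what is moved stays moved. The work goes in short steps, Python scripts to look and compute and a tool call to move; the robot and the scene stay as the last step left them, time stands still between calls to the robot, and variables do not carry over. Pictures are saved under pics/ and viewed, about 8 in all and at most 12, crops included, and the job is handed in when it is done.

Besides the shell and the picture viewer there is one more tool, called as a command line: name --argument value ..., lists and objects as JSON in quotes. drive_tool: Moves the arm, as the interface text tells. Its arguments: {"type":"object","properties":{"plan":{"type":"array"},"newtons":{"type":"number"}},"required":["plan"]}

```bash
mkdir -p pics; ls; cat > h.py <<'E'
import numpy as np, cv2
from bench import *
def cam(n):
    p,d=camera(n); c=calibration(n); return p,d,c
def world(c,d,m=None):
    K=np.array(c["camera_matrix"]);R=cv2.Rodrigues(np.array(c["rvec"],float))[0];t=np.array(c["tvec"],float).ravel()
    v,u=np.indices(d.shape)
    P=np.stack([(u-K[0,2])/K[0,0]*d,(v-K[1,2])/K[1,1]*d,d],-1)
    return (P-t)@R
E
python3 - <<'E'
from h import *
ims=[]
for n in("scene","side"):
    p,d,c=cam(n); cv2.imwrite(f"pics/{n}0.png",p[:,:,::-1]); np.savez(f"{n}0.npz",p=p,d=d)
    W=world(c,d)
    for l in("plate","reader","start","slides","dropper","petri","blue_bottle","reader_beam"):
        for o in outline_of(n,l)[:3]:
            m=o["mask"]&(d>0); w=W[m]
            print(n,l,round(o["confidence"],2),np.round(o["xy"]),m.sum(),np.round(np.median(w,0),3) if len(w) else '',np.round(np.percentile(w,[2,98],axis=0),3).tolist() if len(w) else '')
s=get_obs(); print(s["t"],s["ee_pos"],s["eef_rot"],s["gripper_width"]); print([k for k in s])
import bench; print([k for k in dir(bench) if k[0]!='_'])
E
```

```text
pics
scene plate 0.89 [311. 177.] 1263 [0.597 0.345 0.018] [[0.519, 0.275, 0.0], [0.679, 0.427, 0.02]]
scene plate 0.63 [339. 216.] 1279 [0.549 0.133 0.014] [[0.492, 0.099, -0.0], [0.614, 0.186, 0.016]]
scene reader 0.85 [390. 248.] 2849 [ 0.555 -0.049  0.032] [[0.477, -0.086, 0.002], [0.683, 0.05, 0.044]]
scene slides 0.87 [318. 270.] 1523 [ 0.4   -0.036  0.033] [[0.366, -0.05, 0.002], [0.446, 0.004, 0.035]]
scene slides 0.74 [428. 230.] 90 [ 0.667 -0.038  0.041] [[0.659, -0.047, 0.034], [0.68, -0.025, 0.044]]
scene dropper 0.9 [407. 293.] 525 [ 0.494 -0.157  0.039] [[0.488, -0.164, -0.001], [0.528, -0.11, 0.07]]
scene petri 0.88 [455. 279.] 399 [ 0.632 -0.16   0.013] [[0.571, -0.179, 0.0], [0.668, -0.125, 0.066]]
scene blue_bottle 0.79 [431. 277.] 1689 [ 0.541 -0.175  0.062] [[0.529, -0.189, 0.004], [0.57, -0.146, 0.1]]
scene reader_beam 0.81 [391. 246.] 2769 [ 0.555 -0.049  0.032] [[0.477, -0.086, 0.003], [0.686, 0.044, 0.044]]
side plate 0.21 [407. 237.] 91 [ 0.674 -0.043  0.04 ] [[0.663, -0.049, 0.032], [0.684, -0.03, 0.043]]
side reader 0.78 [372. 245.] 2559 [ 0.605 -0.052  0.0
[... 397 characters left out ...]
[ 0.604 -0.052  0.032] [[0.482, -0.088, -0.001], [0.694, 0.053, 0.044]]
side blue_bottle 0.77 [360. 274.] 1475 [ 0.557 -0.182  0.06 ] [[0.535, -0.19, 0.002], [0.582, -0.152, 0.1]]
side reader_beam 0.76 [370. 245.] 2585 [ 0.605 -0.052  0.032] [[0.483, -0.088, 0.0], [0.693, 0.05, 0.044]]
0.9 [0.24902019 0.6273638  0.2483191 ] [[ 9.29470698e-01 -3.68895949e-01  4.22824863e-06]
 [-3.68895949e-01 -9.29470698e-01 -4.64700989e-07]
 [ 4.10145952e-06 -1.12785784e-06 -1.00000000e+00]] 0.08535870598925288
['t', 'q', 'joint_velocities', 'tau', 'ee_pos', 'eef_rot', 'contact_force', 'ft_torque', 'gripper_width']
['PlanningError', 'calibration', 'camera', 'get_obs', 'job_done', 'outline_of', 'tcp_to_tips']
```

View pics/scene0.png

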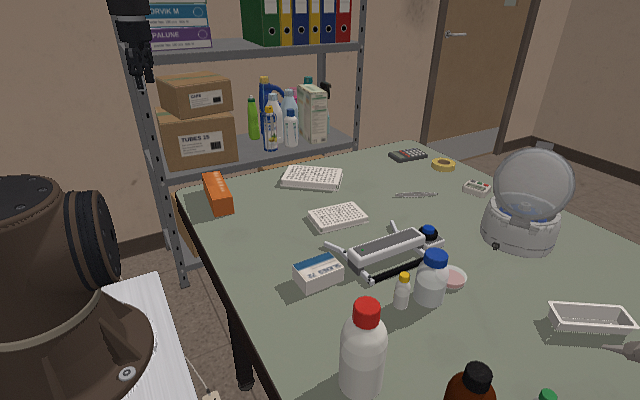

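View pics/side0.png

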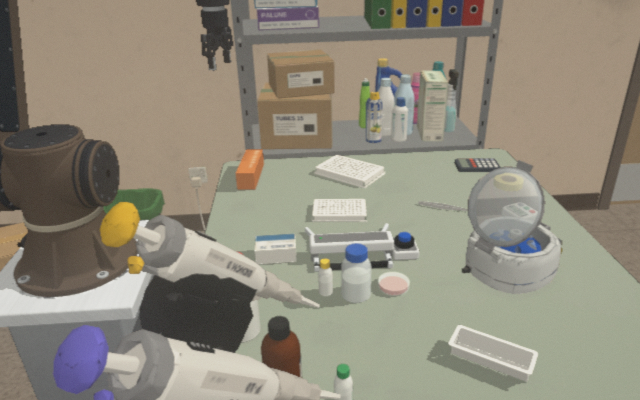

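Two plates lie on the bench. The one at scene (339,216) and side (340,210) is 14 mm high and sits by the mouth. The one at scene (311,177) and side (349,170) is larger, about 20 mm high and farther back. I choose (339,216). Next I fit the geometry and check it in a close crop.

```bash
python3 - <<'E'
from h import *
out=[]
for n in("scene","side"):
    f=np.load(f"{n}0.npz");p,d=f["p"],f["d"];c=calibration(n);W=world(c,d)
    X,Y,Z=W[...,0],W[...,1],W[...,2]
    box=(d>0)&(X>.44)&(X<.72)&(Y>-.12)&(Y<.22)
    def rect(m,name):
        m=m.astype(np.uint8); k,l,s,_=cv2.connectedComponentsWithStats(m); i=1+np.argmax(s[1:,4]); q=W[l==i][:,:2]
        r=cv2.minAreaRect((q*1000).astype(np.float32)); print(n,name,len(q),np.round(r[0],1),np.round(r[1],1),round(r[2],1), 'zmed',np.round(np.median(W[l==i][:,2]),4))
    rect(box&(Y>.08)&(Z>.009)&(Z<.02),"plate")
    rect(box&(Z>.037)&(Z<.047)&(Y<.05)&(X<.66),"beamtop")
    g=p.astype(int); blue=box&(g[...,2]>g[...,0]+50)&(X>.62)&(Y<.05)
    if blue.sum()>3: rect(blue,"button")
    bench=(d>0)&(X>.44)&(X<.72)&(Y>.2)&(Y<.25); print("bench z",np.median(Z[bench]))
    u,v=((250,170),(250,170))[n=="side"]; out.append(cv2.resize(p[v:v+130,u:u+200],None,fx=4,fy=4,interpolation=cv2.INTER_CUBIC)[:, :, ::-1])
cv2.imwrite("pics/crop.png",cv2.resize(np.vstack(out),None,fx=.57,fy=.57))
print(tcp_to_tips, calibration("wrist"))
E
```

```text
scene plate 1018 [555.4 144.8] [ 86.3 126.6] 84.4 zmed 0.0142
scene beamtop 1122 [561.3 -33.2] [ 45.9 169.1] 89.5 zmed 0.0423
scene button 97 [669.1 -37.1] [20.5 22.1] 77.9 zmed 0.0411
bench z -0.0005834536147083589
side plate 951 [558.6 142.9] [ 87.4 123.6] 84.2 zmed 0.0136
side beamtop 1014 [565.1 -34. ] [168.8  48.7] 0.1 zmed 0.0418
side button 104 [679.7  -6.2] [88.  22.4] 80.4 zmed 0.0407
bench z -0.0011858687993618992
0.017 {'camera_matrix': array([[309.70691629,   0.        , 317.90982332],
       [  0.        , 309.70691629, 199.22484208],
       [  0.        ,   0.        ,   1.        ]]), 'mount': array([[-6.23231242e-04, -9.53475601e-01, -3.01469549e-01,
         7.70787044e-02],
       [ 9.99999796e-01, -6.36545092e-04, -5.40714650e-05,
        -6.26826368e-04],
       [-1.40343140e-04, -3.01469521e-01,  9.53475804e-01,
        -1.24639932e-01],
       [ 0.00000000e+00,  0.00000000e+00,  0.00000000e+00,
         1.00000000e+00]])}
```

View pics/crop.png

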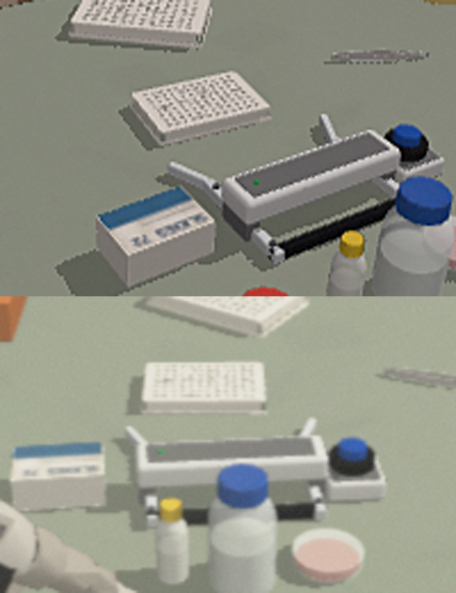

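The crop confirms the choice: the near plate (86 × 126 mm measured, top at 14 mm) is the one meant, and the far one is bigger and taller. The reader's origin is about (563, -33.5) mm with its x along world -y. The plate is about (557, 144) mm, some 5.6° askew. I'll hover behind the plate's rear edge with the jaws parted for a two-point push.

drive_tool --plan '[[[-0.5, 40, -52, 0, 0, 0, -8], [-0.5, 79, -103, 0, 0, 0, -17], [-0.5, 118, -155, -20, 0, 0, -26], [-0.5, 158, -207, -45, 0, 0, -35], [-0.5, 197, -258, -70, 0, 0, -44], [-0.5, 236, -310, -95, 0, 0, -53], [-0.5, 276, -362, -120, 0, 0, -62], [-0.5, 315, -413, -148, 0, 0, -72], [-0.5, 315, -413, -148, 0, 0, -74], [-0.5, 315, -413, -148, 0, 0, -74]]]'

```text
t: 2.15
ee_pos: [0.5645, 0.2113, 0.0984]
eef_rot: [[-0.103, -0.995, -0.003], [-0.995, 0.103, -0.002], [0.002, 0.002, -1.0]]
contact_force: [-0.3, -0.1, 0.1]
gripper_width: 0.0639
```

```bash
cat >> h.py <<'E'
def wpt(px,z):
    "world xy of wrist-camera pixels on plane z"
    c=calibration("wrist");K=c["camera_matrix"];M=np.array(c["mount"]);s=get_obs();R=np.array(s["eef_rot"]);t=np.array(s["ee_pos"])
    r=(np.atleast_2d(px)-K[:2,2])/K[0,0];th=np.linalg.norm(r,axis=1,keepdims=True);D=np.hstack([r/th*np.sin(th),np.cos(th)])
    o=R@M[:3,3]+t;D=D@(R@M[:3,:3]).T
    return (o+D*((z-o[2])/D[:,2:]))
E
python3 - <<'E'
from h import *
s=get_obs();print(s["t"],s["ee_pos"],np.round(s["eef_rot"],3),s["gripper_width"],s["contact_force"],s["q"])
T=s["ee_pos"]
for n in("scene","side"):
    p,d,c=cam(n);W=world(c,d);cv2.imwrite(f"pics/{n}1.png",p[:,:,::-1])
    for sg in(-1,1):
        m=(d>0)&(abs(W[...,1]-T[1])<.04)&(sg*(W[...,0]-T[0])>.012)&(sg*(W[...,0]-T[0])<.075)&(W[...,2]>.04)&(W[...,2]<.2)
        if m.sum(): q=W[m];print(n,sg,m.sum(),"zlow",np.percentile(q[:,2],[0,1,3,10]).round(4),"x",(q[q[:,2]<.12][:,0]-T[0]).round(3)[[0,-1]] if (q[:,2]<.12).any() else'', "y rng", (np.percentile(q[q[:,2]<.11][:,1],[2,98])-T[1]).round(3) if (q[:,2]<.11).any() else '')
p,d=camera("wrist");cv2.imwrite("pics/wrist1.png",p[:,:,::-1])
E
```

```text
2.15 [0.56452191 0.211272   0.09841805] [[-0.103 -0.995 -0.003]
 [-0.995  0.103 -0.002]
 [ 0.002  0.002 -1.   ]] 0.06387640536581794 [-0.25654617 -0.10129662  0.10275632] [ 3.90690554e+01  2.16480641e+01 -1.92020269e+01 -7.45518754e-03
 -4.93350804e+01 -4.49646069e+01]
scene -1 760 zlow [0.0873 0.0915 0.0994 0.1169] x [-0.046 -0.039] y rng [-0.008  0.009]
scene 1 576 zlow [0.0877 0.0921 0.0966 0.1094] x [0.032 0.033] y rng [-0.015  0.009]
side -1 560 zlow [0.089  0.0949 0.1002 0.117 ] x [-0.043 -0.032] y rng [-0.007  0.003]
side 1 563 zlow [0.0886 0.0938 0.0985 0.1198] x [0.045 0.038] y rng [-0.015  0.011]
```

View pics/wrist1.png

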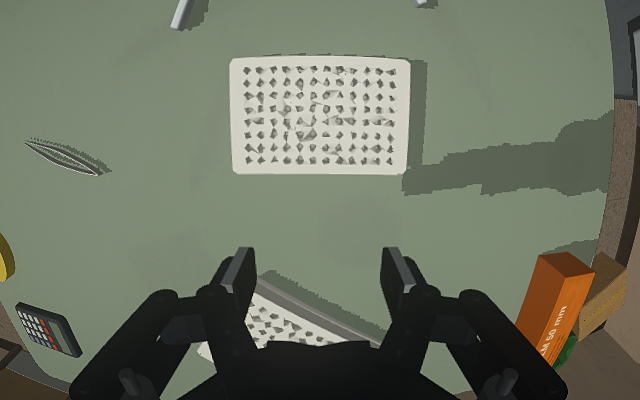

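The wrist view shows the right plate square to the jaws. Its rear edge runs (233,173)–(407,174), centred on column 320, and the finger pads are at (247,255) and (390,255). The tips measure about 10–11 mm below the TCP at this opening. I'll lower to about 5 mm tip height, then start the push.

drive_tool --plan '[[[-0.5, 0, 0, -30, 0, 0, 0], [-0.5, 0, 0, -55, 0, 0, 0], [-0.5, 0, 0, -70, 0, 0, 0], [-0.5, 0, 0, -76, 0, 0, 0], [-0.5, 0, 0, -80, 0, 0, 0], [-0.5, 0, 0, -82, 0, 0, 0], [-0.5, 0, 0, -82, 0, 0, 0], [-0.5, 0, 0, -82, 0, 0, 0], [-0.5, 0, 0, -82, 0, 0, 0], [-0.5, 0, 0, -82, 0, 0, 0]]]'

```text
t: 3.55
ee_pos: [0.5641, 0.2144, 0.0184]
eef_rot: [[-0.098, -0.995, 0.0], [-0.995, 0.098, 0.0], [-0.0, -0.0, -1.0]]
contact_force: [-0.2, 0.4, 0.6]
gripper_width: 0.0643
```

```bash
python3 - <<'E'
from h import *
p,d=camera("wrist");cv2.imwrite("pics/wrist2.png",p[:,:,::-1])
for n in("scene","side"):
    p,d,c=cam(n);W=world(c,d);X,Y,Z=W[...,0],W[...,1],W[...,2]
    m=((d>0)&(X>.44)&(X<.66)&(Y>.08)&(Y<.188)&(Z>.009)&(Z<.02)).astype(np.uint8)
    k,l,s,_=cv2.connectedComponentsWithStats(m);i=1+np.argmax(s[1:,4]);print(n,cv2.minAreaRect((W[l==i][:,:2]*1000).astype(np.float32)))
    f=(d>0)&(abs(X-.5645)<.08)&(Y>.194)&(Y<.235)&(Z<.06); print("low z",np.percentile(Z[f],[0,2]))
E
```

```text
scene ((554.566162109375, 143.8331298828125), (84.91012573242188, 125.79949188232422), 85.50930786132812)
low z [-0.00323624 -0.00231442]
side ((558.7422485351562, 143.08834838867188), (87.76950073242188, 123.568359375), 83.66949462890625)
low z [-0.00455667 -0.00348597]
```

View pics/wrist2.png

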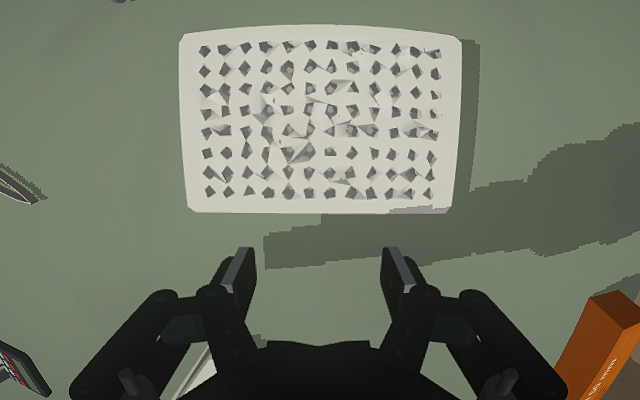

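The gap between pads and plate is about 16 mm and everything is square. I'll lower 4 mm more, make contact and push, turning about +5.5° to match the reader.

drive_tool --plan '[[[-0.5, 0, 0, -4, 0, 0, 0], [-0.5, -1, -8, -4, 0, 0, 0], [-0.5, -2, -14, -4, 0, 0, 0], [-0.5, -2, -18, -4, 0, 0, 0], [-0.5, -2, -22, -4, 0, 0, 0.8], [-0.5, -2, -27, -4, 0, 0, 1.8], [-0.5, -2, -32, -4, 0, 0, 2.8], [-0.5, -2, -37, -4, 0, 0, 3.8], [-0.5, -2, -42, -4, 0, 0, 4.8], [-0.5, -2, -48, -4, 0, 0, 5.5]]]'

```text
t: 4.95
ee_pos: [0.562, 0.1661, 0.0143]
eef_rot: [[-0.001, -1.0, 0.0], [-1.0, 0.001, 0.0], [-0.0, -0.0, -1.0]]
contact_force: [0.2, 0.6, -0.4]
gripper_width: 0.0643
```

drive_tool --plan '[[[-0.5, 0, -3, 0, 0, 0, 0], [-0.5, 0, -7, 0, 0, 0, 0], [-0.5, 0, -11, 0, 0, 0, 0], [-0.5, 0, -15, 0, 0, 0, 0], [-0.5, 0, -19, 0, 0, 0, 0], [-0.5, 0, -23, 0, 0, 0, 0], [-0.5, 0, -26, 0, 0, 0, 0], [-0.5, 0, -28, 0, 0, 0, 0], [-0.5, 0, -28, 0, 0, 0, 0], [-0.5, 0, -28, 0, 0, 0, 0]]]'

```text
t: 6.2
ee_pos: [0.562, 0.1384, 0.0143]
eef_rot: [[-0.003, -1.0, 0.0], [-1.0, 0.003, 0.0], [-0.0, -0.0, -1.0]]
contact_force: [0.0, 0.1, 0.3]
gripper_width: 0.064
```

```bash
python3 - <<'E'
from h import *
s=get_obs();print(s["t"],s["ee_pos"],s["contact_force"])
p,d=camera("wrist");cv2.imwrite("pics/wrist3.png",p[:,:,::-1])
for n in("scene","side"):
    p,d,c=cam(n);W=world(c,d);X,Y,Z=W[...,0],W[...,1],W[...,2]
    m=((d>0)&(X>.48)&(X<.64)&(Y>.0)&(Y<.135)&(Z>.009)&(Z<.019)).astype(np.uint8)
    k,l,st,_=cv2.connectedComponentsWithStats(m);i=1+np.argmax(st[1:,4]);print(n,cv2.minAreaRect((W[l==i][:,:2]*1000).astype(np.float32)))
E
```

```text
6.2 [0.56201224 0.13842196 0.01431553] [0.02039238 0.12934104 0.31905329]
scene ((561.1033325195312, 88.14826202392578), (91.7613754272461, 125.71461486816406), 89.7594223022461)
side ((564.4236450195312, 86.86471557617188), (93.66084289550781, 123.86650848388672), 89.45612335205078)
```

View pics/wrist3.png

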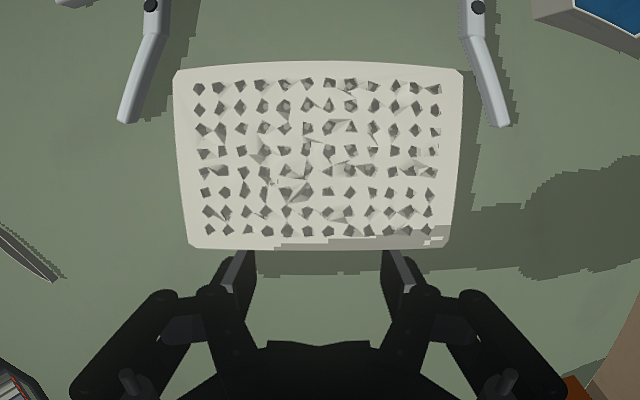

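The plate is in contact and square, within about 1 mm of the middle line. The lead-in tips at (127,122) and (503,122) straddle it evenly. I'll push on 100 mm with a slight +x trim.

drive_tool --plan '[[[-0.5, 0, -4, 0, 0, 0, 0], [-0.5, 0, -9, 0, 0, 0, 0], [-0.5, 0, -14, 0, 0, 0, 0], [-0.5, 0.5, -19, 0, 0, 0, 0], [-0.5, 0.5, -24, 0, 0, 0, 0], [-0.5, 1, -29, 0, 0, 0, 0], [-0.5, 1, -34, 0, 0, 0, 0], [-0.5, 1, -39, 0, 0, 0, 0], [-0.5, 1, -44, 0, 0, 0, 0], [-0.5, 1, -49, 0, 0, 0, 0]]]'

```text
t: 7.6
ee_pos: [0.563, 0.089, 0.0143]
eef_rot: [[-0.003, -1.0, -0.0], [-1.0, 0.003, -0.0], [0.0, 0.0, -1.0]]
contact_force: [0.1, -0.0, 0.8]
gripper_width: 0.064
```

drive_tool --plan '[[[-0.5, 0, -5, 0, 0, 0, 0], [-0.5, 0, -10, 0, 0, 0, 0], [-0.5, 0, -15, 0, 0, 0, 0], [-0.5, 0, -20, 0, 0, 0, 0], [-0.5, 0, -25, 0, 0, 0, 0], [-0.5, 0, -30, 0, 0, 0, 0], [-0.5, 0, -35, 0, 0, 0, 0], [-0.5, 0, -40, 0, 0, 0, 0], [-0.5, 0, -45, 0, 0, 0, 0], [-0.5, 0, -50, 0, 0, 0, 0]]]'

```text
t: 8.85
ee_pos: [0.563, 0.039, 0.0143]
eef_rot: [[-0.003, -1.0, -0.0], [-1.0, 0.003, -0.0], [0.0, 0.0, -1.0]]
contact_force: [-0.0, 0.3, 0.4]
gripper_width: 0.0639
```

```bash
python3 - <<'E'
from h import *
s=get_obs();print(s["t"],s["ee_pos"],s["contact_force"])
p,d=camera("wrist");cv2.imwrite("pics/wrist4.png",p[:,:,::-1])
E
```

```text
8.85 [0.56297171 0.03900879 0.01429457] [-0.00810107  0.28768407  0.38579658]
```

View pics/wrist4.png

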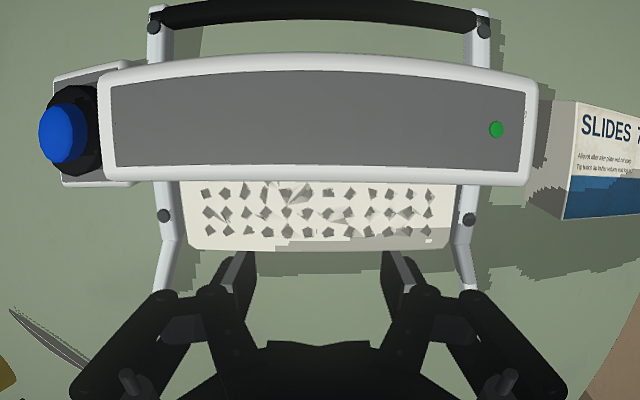

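The plate is entering squarely under the beam. Its rear edge is at row 248, rails visible on both sides. Now the last 20 mm, watching the force.

drive_tool --plan '[[[-0.5, 0, -3, 0, 0, 0, 0], [-0.5, 0, -6, 0, 0, 0, 0], [-0.5, 0, -9, 0, 0, 0, 0], [-0.5, 0, -11, 0, 0, 0, 0], [-0.5, 0, -13, 0, 0, 0, 0], [-0.5, 0, -14, 0, 0, 0, 0], [-0.5, 0, -15, 0, 0, 0, 0], [-0.5, 0, -16, 0, 0, 0, 0], [-0.5, 0, -17, 0, 0, 0, 0], [-0.5, 0, -17, 0, 0, 0, 0]]]'

```text
t: 10.15
ee_pos: [0.563, 0.0223, 0.0143]
eef_rot: [[-0.003, -1.0, 0.0], [-1.0, 0.003, -0.0], [0.0, -0.0, -1.0]]
contact_force: [-0.1, 0.1, 0.3]
gripper_width: 0.0642
```

```bash
python3 - <<'E'
from h import *
s=get_obs();print(s["t"],s["ee_pos"],s["contact_force"],s["ft_torque"])
for k in range(1):
    p,d=camera("wrist")
    cv2.imwrite("pics/wrist5.png",p[:,:,::-1])
# plate exposed part ahead of beam: rows of the plate white at columns; side/scene measure
for n in("scene","side"):
    p,d,c=cam(n);W=world(c,d);X,Y,Z=W[...,0],W[...,1],W[...,2]
    b=(d>0)&(X>.47)&(X<.64)&(Z>.037)&(Z<.047)&(Y<.03)&(Y>-.08)
    m=(d>0)&(X>.5)&(X<.62)&(Y>-.03)&(Y<.06)&(Z>.009)&(Z<.0185)
    print(n,"beam y",np.percentile(Y[b],[1,99]).round(4),"plate y",np.percentile(Y[m],[1,50,95,99]).round(4),m.sum())
E
```

```text
10.15 [0.5630342  0.02229086 0.01434261] [-0.14075368  0.08250955  0.34012782] [ 0.01827508  0.03314432 -0.06796466]
scene beam y [-0.0555  0.0203] plate y [0.0135 0.0245 0.0327 0.0335] 37Traceback (most recent call last):
  File "<stdin>", line 11, in <module>
    return _quantile_unchecked(
        a, q, axis, out, overwrite_input, method, keepdims, weights)
    return _ureduce(a,
                    func=_quantile_ureduce_func,
    ...<5 lines>...
                    overwrite_input=overwrite_input,
                    method=method)
    r = func(a, **kwargs)
    result = _quantile(arr,
                       quantiles=q,
    ...<2 lines>...
                       out=out,
                       weights=wgt)
    slices_having_nans = np.isnan(arr[-1, ...])
                                  ~~~^^^^^^^^^
IndexError: index -1 is out of bounds for axis 0 with size 0
```

Not at the stop yet. I'll creep on at 0.5 mm per row until the force rises.

drive_tool --plan '[[[-0.5, 0, -0.5, 0, 0, 0, 0], [-0.5, 0, -1, 0, 0, 0, 0], [-0.5, 0, -1.5, 0, 0, 0, 0], [-0.5, 0, -2, 0, 0, 0, 0], [-0.5, 0, -2.5, 0, 0, 0, 0], [-0.5, 0, -3, 0, 0, 0, 0], [-0.5, 0, -3, 0, 0, 0, 0], [-0.5, 0, -3, 0, 0, 0, 0], [-0.5, 0, -3, 0, 0, 0, 0], [-0.5, 0, -3, 0, 0, 0, 0]]]'

```text
t: 11.55
ee_pos: [0.5637, 0.02, 0.0146]
eef_rot: [[-0.002, -1.0, 0.001], [-1.0, 0.002, 0.001], [-0.001, -0.001, -1.0]]
contact_force: [1.4, 5.7, 0.5]
gripper_width: 0.0637
```

Force rose to 5.7 N at TCP y = 20.0 mm, where seating was predicted (19.5–20.5). I'll press a little more to square it and look.

drive_tool --plan '[[[-0.5, 0, -0.5, 0, 0, 0, 0], [-0.5, 0, -1, 0, 0, 0, 0], [-0.5, 0, -1.5, 0, 0, 0, 0], [-0.5, 0, -1.5, 0, 0, 0, 0], [-0.5, 0, -1.5, 0, 0, 0, 0], [-0.5, 0, -1.5, 0, 0, 0, 0], [-0.5, 0, -1.5, 0, 0, 0, 0], [-0.5, 0, -1.5, 0, 0, 0, 0], [-0.5, 0, -1.5, 0, 0, 0, 0], [-0.5, 0, -1.5, 0, 0, 0, 0]]]'

```text
t: 12.8
ee_pos: [0.5642, 0.0197, 0.0147]
eef_rot: [[-0.003, -1.0, 0.003], [-1.0, 0.003, 0.002], [-0.002, -0.003, -1.0]]
contact_force: [0.2, 12.4, -0.0]
gripper_width: 0.0639
```

```bash
python3 - <<'E'
from h import *
p,d=camera("wrist"); cv2.imwrite("pics/wrist6.png",p[:,:,::-1])
g=p.astype(int).min(2)
for u in (215,260,320,370,425):
    col=g[185:275,u]; print(u,185+np.where(np.abs(np.diff(col))>25)[0])
E
```

```text
215 [218 219 247 248 266 272 273]
260 [219 249]
320 [220 221 233 240 250 272]
370 [220 221 222 233 234 236 250 268]
425 [221 232 233 235 242 249 250 272]
```

View pics/wrist6.png

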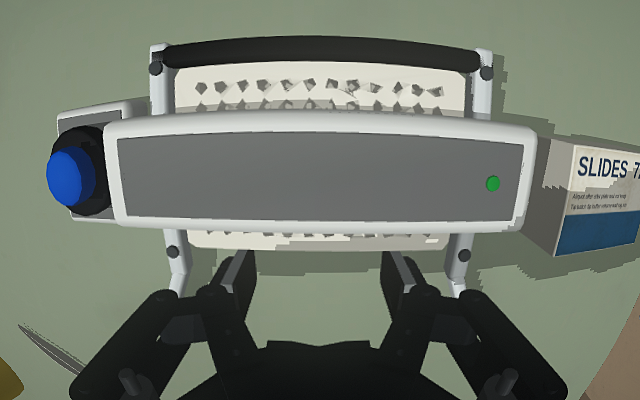

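The plate's front edge lies along the black stop across its full width (row about 68, columns 172–470), and both rails flank it. Now I back off, rise and shut the jaws for pressing.

drive_tool --plan '[[[-0.5, 0, 3, 0, 0, 0, 0], [-0.5, 0, 8, 0, 0, 0, 0], [-0.5, 0, 15, 0, 0, 0, 0], [-0.5, 0, 25, 5, 0, 0, 0], [-0.5, 0, 25, 25, 0, 0, 0], [-0.5, 0, 25, 50, 0, 0, 0], [0.2, 10, 25, 75, 0, 0, 0], [1, 30, 15, 95, 0, 0, 0], [1, 60, -10, 95, 0, 0, 0], [1, 90, -35, 95, 0, 0, 0]]]'

```text
t: 14.1
ee_pos: [0.6541, -0.0169, 0.1104]
eef_rot: [[-0.002, -1.0, 0.001], [-1.0, 0.002, 0.0], [-0.0, -0.001, -1.0]]
contact_force: [-0.0, 0.8, 0.1]
gripper_width: -0.0001
```

drive_tool --plan '[[[1, 10, -10, 0, 0, 0, 0], [1, 20, -18, 0, 0, 0, 0], [1, 20, -18, 0, 0, 0, 0], [1, 20, -18, 0, 0, 0, 0], [1, 20, -18, 0, 0, 0, 0], [1, 20, -18, 0, 0, 0, 0], [1, 20, -18, 0, 0, 0, 0], [1, 20, -18, 0, 0, 0, 0], [1, 20, -18, 0, 0, 0, 0], [1, 20, -18, 0, 0, 0, 0]]]'

```text
t: 15.35
ee_pos: [0.673, -0.0352, 0.1093]
eef_rot: [[-0.003, -1.0, 0.0], [-1.0, 0.003, -0.0], [0.0, -0.0, -1.0]]
contact_force: [-0.2, -0.6, 0.1]
gripper_width: 0.0004
```

```bash
python3 - <<'E'
from h import *
s=get_obs();print(s["t"],s["ee_pos"],s["contact_force"],s["gripper_width"]);T=s["ee_pos"]
p,d=camera("wrist");cv2.imwrite("pics/wrist7.png",p[:,:,::-1]); g=p.astype(int)
m=((g[...,2]>g[...,0]+50)&(g[...,2]>g[...,1]+30)).astype(np.uint8)
k,l,st,ce=cv2.connectedComponentsWithStats(m)
for i in range(1,k):
    if st[i,4]>150: print(st[i],ce[i].round(1),"z=.041:",wpt(ce[i],.041).round(4))
for n in("scene","side"):
    p,d,c=cam(n);W=world(c,d);X,Y,Z=W[...,0],W[...,1],W[...,2];g=p.astype(int)
    b=(d>0)&(g[...,2]>g[...,0]+50)&(X>.64)&(X<.71)&(Y<.0)&(Y>-.07)&(Z>.02)
    print(n,"blue",b.sum(),np.percentile(W[b],[3,50,97],axis=0).round(4).tolist() if b.any() else '')
    f=(d>0)&(abs(X-T[0])<.03)&(abs(Y-T[1])<.03)&(Z>.055)&(Z<.2)
    if f.any(): print("tip z",np.percentile(Z[f],[0,1,3]),"TCP",T[2])
E
```

```text
15.35 [ 0.67301714 -0.03517296  0.10927818] [-0.1669286  -0.62501937  0.0701419 ] 0.00035724179280299687
[ 496    0   68   65 3683] [530.   30.6] z=.041: [[ 0.5193 -0.1782  0.041 ]]
[ 68 132  29  50 295] [ 85.9 158.9] z=.041: [[ 0.8533 -0.0842  0.041 ]]
[ 299  200   38   38 1136] [317.5 218.8] z=.041: [[ 0.6735 -0.037   0.041 ]]
[559 230  51  24 809] [583.5 240.6] z=.041: [[ 0.4229 -0.0089  0.041 ]]
scene blue 98 [[0.6586, -0.0476, 0.0333], [0.6666, -0.0388, 0.0412], [0.6803, -0.0259, 0.0434]]
tip z [0.09209214 0.09529843 0.09999583] TCP 0.10927817905704298
side blue 106 [[0.6635, -0.0484, 0.0316], [0.6736, -0.0419, 0.0408], [0.6847, -0.0264, 0.0435]]
tip z [0.09340692 0.09663157 0.10159769] TCP 0.10927817905704298
```

View pics/wrist7.png

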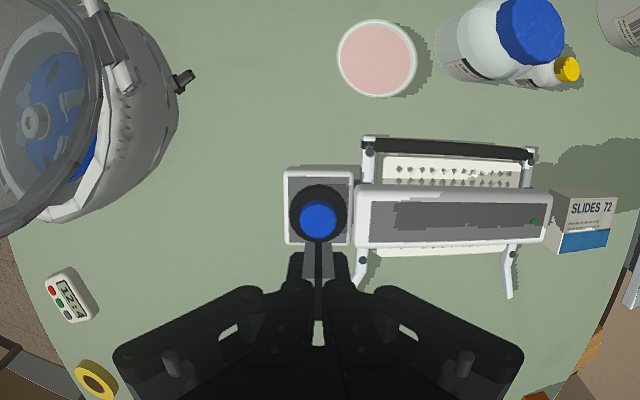

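The button's blue top at (317,219) lies at about (673, -36) mm, right under the closed tips. The plate still rests on the stop. Button top is about 42.5 mm high and the tips about 92 mm, so I descend until the force shows.

drive_tool --plan '[[[1, 0, -1, -20, 0, 0, 0], [1, 0, -1, -38, 0, 0, 0], [1, 0, -1, -44, 0, 0, 0], [1, 0, -1, -47, 0, 0, 0], [1, 0, -1, -49, 0, 0, 0], [1, 0, -1, -51, 0, 0, 0], [1, 0, -1, -52, 0, 0, 0], [1, 0, -1, -53, 0, 0, 0], [1, 0, -1, -53, 0, 0, 0], [1, 0, -1, -53, 0, 0, 0]]]'

```text
t: 16.75
ee_pos: [0.6734, -0.036, 0.0566]
eef_rot: [[-0.002, -1.0, 0.001], [-1.0, 0.002, 0.0], [-0.0, -0.001, -1.0]]
contact_force: [0.0, 0.7, 2.9]
gripper_width: 0.0002
```

2.9 N, so the button is partly down. I continue to the bottom (force above 5 N).

drive_tool --plan '[[[1, 0, 0, -1, 0, 0, 0], [1, 0, 0, -2, 0, 0, 0], [1, 0, 0, -3, 0, 0, 0], [1, 0, 0, -3.5, 0, 0, 0], [1, 0, 0, -4, 0, 0, 0], [1, 0, 0, -4, 0, 0, 0], [1, 0, 0, -4, 0, 0, 0], [1, 0, 0, -4, 0, 0, 0], [1, 0, 0, -4, 0, 0, 0], [1, 0, 0, -4, 0, 0, 0]]]'

```text
t: 18.0
ee_pos: [0.6734, -0.0361, 0.0535]
eef_rot: [[-0.002, -1.0, 0.001], [-1.0, 0.002, -0.0], [0.0, -0.001, -1.0]]
contact_force: [-2.2, 1.3, 11.4]
gripper_width: -0.0002
```

11.4 N with the travel halted: the button has bottomed. Now I release, rise and back away.

drive_tool --plan '[[[1, 0, 0, 5, 0, 0, 0], [1, 0, 0, 15, 0, 0, 0], [1, 0, 0, 35, 0, 0, 0], [1, 0, 0, 60, 0, 0, 0], [1, 0, 20, 90, 0, 0, 0], [1, 0, 50, 120, 0, 0, 0], [1, 0, 80, 140, 0, 0, 0], [1, 0, 80, 140, 0, 0, 0], [1, 0, 80, 140, 0, 0, 0], [1, 0, 80, 140, 0, 0, 0]]]'

```text
t: 19.25
ee_pos: [0.6723, 0.043, 0.1911]
eef_rot: [[-0.003, -1.0, -0.002], [-1.0, 0.003, -0.001], [0.001, 0.002, -1.0]]
contact_force: [0.1, 0.7, -0.3]
gripper_width: 0.0002
```

```bash
python3 - <<'E'
from h import *
s=get_obs();print(s["t"],s["ee_pos"],s["contact_force"])
p,d=camera("wrist")
a=[cv2.resize(p[:,:,::-1],(560,350))]
for n in("scene","side"):
    p,d,c=cam(n);W=world(c,d);X,Y,Z=W[...,0],W[...,1],W[...,2];g=p.astype(int)
    b=(d>0)&(g[...,2]>g[...,0]+50)&(X>.64)&(X<.71)&(Y<.0)&(Y>-.07)&(Z>.02)
    print(n,"blue top z 97%",np.percentile(Z[b],[50,97]))
    for l in("dropper","petri","blue_bottle","slides"):
        for o in outline_of(n,l)[:1]: print(n,l,np.round(np.median(W[o["mask"]&(d>0)],0),3))
    a.append(cv2.resize(p[190:310,250:480,::-1],(280,200)))
cv2.imwrite("pics/final.png",np.vstack([a[0],np.hstack(a[1:])]))
E
```

```text
19.25 [0.67228361 0.04298112 0.19114696] [ 0.13716975  0.65118045 -0.25186078]
scene blue top z 97% [0.04101964 0.04336171]
scene dropper [ 0.494 -0.157  0.039]
scene petri [ 0.632 -0.16   0.013]
scene blue_bottle [ 0.541 -0.175  0.062]
scene slides [ 0.4   -0.037  0.033]
side blue top z 97% [0.04052248 0.04337955]
side dropper [ 0.504 -0.16   0.036]
side petri [ 0.631 -0.155  0.012]
side blue_bottle [ 0.557 -0.181  0.06 ]
side slides [ 0.41  -0.046  0.032]
```

View pics/final.png

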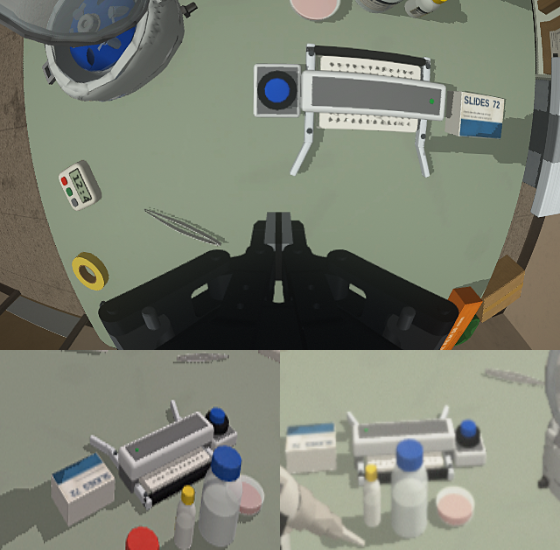

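The plate lies against the stop (wrist view about (370,65)) and the button at (277,90) is back up at 43 mm. The bystanders are unmoved and the arm is clear, so I hand in.

```bash
python3 -c "
from bench import *
print(job_done())"
```

```text
the job is handed in; nothing more can be done
None
```

The plate is seated against the rear stop, the start button was pressed and came back up, and I handed the job in at about 20 s. The hand-in reports no verdict, so what follows rests on my own checks.

- **Push:** I used the two parted fingertips on the plate's rear long edge, turned it about 5.5° to line up with the reader, and slid it between the rails and under the bridge. At the stop the force rose to 12 N.
- **Seat:** The pictures show the plate's front edge along the whole black stop, square between the rails. I judged this by eye plus the force and tool position; I did not measure the final plate pose to the millimetre.
- **Button:** I pressed with shut jaws, only after the plate was seated. It stopped moving at 11.4 N, above the 5 N or so needed for full travel. Afterwards its top measured 43.4 mm, the same as before.
- **Bystanders:** The dropper bottle, petri dish, blue-capped bottle and slide box are all within 1 mm of where the same cameras first saw them.
- **Arm:** It ended clear of everything, with no contact force beyond sensor noise.
- **Failed or disagreed:** One camera measurement of the plate's exposed strip failed because the side view showed no plate points there. The scene and side cameras differed by about 3–4 mm along world x, inside what the job tolerated.

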